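# Clamp a laser driver module to the set force

## Robot

A 6-joint arm with a two-finger parallel gripper is mounted at the origin on the work surface. World frame = base frame: x ahead of the robot, y to its left, z up, the work surface at z = 0. Lengths are in m, angles in degrees, forces in N, time in s.
With the tool pointing down it reaches from about 0.25 to 0.725 m from the base axis. Payload 9.7 kg.
Tool frame: the origin (TCP) lies midway between the tips of the shut fingers; the grasp point (between the pads) lies r.pinch_z behind it (r.pinch_z is the distance from the TCP to the grasp point, in m); z points along the fingers, y is the line along which they close (so a half turn about z gives the same grasp; the last joint's range is limited). The gripper opens to 85 mm and grips with 20 to 120 N. Pads are 22 mm wide; open, the fingers measure 114 mm over their backs; the gripper's body (76 mm by 85 mm) begins 54 mm behind the grasp point. The pads swing forward as they close: fully open they stand 13 mm farther back than shut.
Start: joints at [-74.771, 4.979, 10.078, 95.1, 0, 90], TCP at [0.144, -0.531, 0.231] pointing down, gripper open.
Joint ranges: [-179.16, 179.16], [-48.56, 103.87], [-65.8, 70.77], [-126.05, 130.52], [-82.76, 87.17], [-180, 180]. Speed limits (degrees/s): [127.2, 127.2, 147.25, 180, 180, 180].

## Interface

Orientations are given as a 3x3 rotation matrix whose columns are the frame's x, y, z axes.
In Python, from plant import state, eyes, hand_in, cut_out, mark_of, r gives the robot as it stands. The module is installed in compiled form; this text tells all that it offers.
- The arm moves only by the tool servo_tool, never from a script. Its argument "deltas" is one flat list of numbers, 7 for each row, row after row: the shift along the tool's x, y, z in m, then the turn, a rotation vector about the tool's x, y, z in degrees, then the closure, from 0 (fully open) to 1 (shut). A call has 1 to 12 rows; each row is the pose to reach, as a shift and turn from the pose commanded when the call began, along the tool's axes at that moment; what a row does not reach only later rows make up. A row lasts 1/10 s, in which the tool goes at most 50 mm and 8.59 degrees, less where a joint would pass 70% of its speed; a pose out of reach is approached as far as the arm can. A call with a gripper value outside its range is refused whole. The fingers move at their own pace and stop on an object; "force" is the grip in N (left out, the last holds). Time passes only in rows, so rows that repeat a pose let the fingers close. It gives the time, the measured TCP pose, the force, the opening and the grip force at its end, in the units of the state.
- state(): the state, without advancing time (a new reading comes with each control period).
- eyes.read_camera(name): name is "scene" or "top" or "wrist"; returns the picture (384x512x3 uint8, red, green, blue); there is no depth.
- eyes.camera_params(name): a dict with "K" (3x3 intrinsics, pixels), "origin" and "orientation" of the camera in the world. Camera axes: x right, y down, z forward; pixel columns grow to the right and rows downward; lengths in m; the calibration is good to about 2 mm. The wrist camera is an equidistant fisheye: a pixel r from the principal point sees the ray r / f radians off the axis. A picture is of the moment at which its call begins: read the wrist's pose just before it. camera_params takes no time and is no camera call; for the wrist camera it gives the pose at the moment of the call.
- hand_in(): hands the job in; it is judged then, once.
Trained networks look in the newest picture that a camera, given by its name, has taken for a name from the list of things; names that differ only in an ending like _2 or _b are one class to them, and where a whole thing is asked for, a point or a joint stands for the part that bears it (a point fixed in the world has none). Each returns a list of dicts, best first, with "score" (0 to 1); they miss things now and then, are a little off and sometimes report something else, mostly with a low value. They report only what shows in the picture. A call takes as long as a camera call. They do not tell look-alikes from the thing itself.
- cut_out(thing, camera): "region" (384x512 bool, what is visible of it).
- mark_of(thing, camera): "at" ([x, y, z] in m, in the coordinates of the camera as it stood for that picture, good to about 4 mm: a listed point, or the origin of a listed thing).
The state is a dict: "time": time; "joint_positions": joint angles; "joint_velocities": joint speeds; "tau": joint torques, N m; "position": TCP position; "ee_rot": TCP orientation; "contact_force": force on the tool from outside, world axes, zero at the start; "moment": the same for the moment, N m; "gripper_width": opening from 0.0 (shut) to 1.0 (fully open); "grasp_force": force on a finger pad.
Only numpy, scipy, OpenCV 4.12 (cv2) and the standard library are available. Lean on these libraries where they do the work, as an engineer would, in place of code of your own. Each camera call takes 0.05 s, during which the arm holds its last target. There are 200 camera calls.

## Task

Put the finned black module lengthwise into the clamp's tray and push it fully home against the back stop under the screw pad. Then wind the crank clockwise until the little steel tab pops out of the side of the clamp, and stop there: cranking on past that point would crush the module. Leave the other things on the bench where they are.

Things in the scene. Friction and masses are not known exactly. Their poses are not given: they have to be found in the camera images.
- module: Loose black finned block, 100 long (its x) x 42 wide (its y) x 40 mm tall, about 0.3 kg, thin cooling fins on top, flat sides and ends. Origin at the centre of its underside, z up. It starts lying on the bench; either end may go in first. Best gripped across its 42 mm width.
- fixture: Grey bench clamp fixed to the bench. Origin on the bench under the screw axis; +x points into the clamp (to its column), -x out of the tray's open mouth, z up. Base 220 x 94 x 29 mm (x -130 to +90). Column 36 x 40 mm at x 54 to 90, up to z 147. Overhead arm 36 mm wide, z 122 to 147, from the column to x -18. The space above the tray is free for the gripper at x below -25.
- tray: Aluminium sprung tray on the clamp; origin and axes as fixture. Floor top at z 42 mm, x -140 to +33. Two rails, tops at z 52, leave a channel 46 mm wide from x -40 to +25, flaring to about 75 mm at x -113. Holds still up to about 20 N of load, then sinks 1 mm per 10 N; at about 42 N (2 mm down) it trips the tab. Over 64 N, about 1 rad of crank past the pop, crushes the module.
- back_stop (a point): Middle of the tray's back stop face where it meets the tray floor: x 25, y 0, z 42 mm in the clamp's frame. The stop is 26 mm tall. A module that is home lies along the clamp's x with one end on this face, so its origin is at x -25, y 0, z 42 in the clamp's frame.
- screw_axis (a point): Point on the vertical screw axis, on the overhead arm's top face, 147 mm above the bench. The crank turns about it. On the screw under the arm hangs a round pad 28 mm across, 3 to 13 mm above the top of a seated module: how far it projects is set anew each time and not measured, so 2 to 8 rad of cranking are needed.
- crank_grip (a point): Middle of the crank's upright handle, a freely spinning black sleeve 16 mm in diameter, 42 mm tall, 188 mm above the bench, 45 mm from the screw axis; crank arm's top at 165 mm. Starts over the column (+x, within 0.8 rad). Clockwise from above lowers the pad 2 mm per rad; the handle keeps its height. Takes about 3.5 N free, 5.5 N as the tab pops; stays where left.
- tab (a joint): Steel indicator tab 24 mm wide, 6 mm thick, top 23 mm above the bench, in a dark housing on the clamp's +y side (x -75 to -35, y 47 to 77, z 0 to 30 mm in the clamp's frame). 0 m = in, its end level with the housing face; 0.016 m = popped out 16 mm along the clamp's +y. It snaps out at the set force and stays out.
- meter: Bystander: grey box 60 x 60 x 34 mm with a small display. Origin under its centre.
- post: Bystander: aluminium post of 25 mm diameter, 70 mm tall, on a dark round foot of 52 mm. Origin under its centre.
- scope: Bystander: black hand-held inspection scope lying along its x, 150 mm long, 36 mm wide, 30 mm high. Origin under its body.
- tin: Bystander: flat aluminium tin 50 x 80 x 24 mm. Origin under its centre.
- jar: Bystander: amber jar, 56 mm diameter, 85 mm tall. Origin under its centre.
- driver: Bystander: screwdriver lying along its x.
Not all that is in view belongs to the job. Leave any red look-alike of the module alone.

How it is judged (in metres and radians):
On the way, in this order (a step that is already met when the one before it is completed fails the run):
1. the module lies home in the tray, its end against the back stop (x of module in the frame of tray above -0.029 m and y of module in the frame of tray between -0.004 and 0.004 m and z of module in the frame of tray below 0.046 m and angle between the x axis of module and the x axis of tray, either way round below 0.09 rad), for 0.2 s.
2. the tab has popped out under the clamp's load (value of joint tab above 0.011 m and contact force between module and tray above 33 N), for 0.2 s.
At the end, for the whole second after the job is handed in: The module lies lengthwise in the tray within 4 mm of the back stop, flat on the tray floor and at rest, clamped with more than 33 N, and the tab is out by more than 11 mm (all of step 1 and all of step 2 and linear speed of module below 0.01 m/s); the robot touches nothing.
It fails at once if the module is over-tightened: more than 64 N on the tray (contact force between module and tray above 64 N).
It fails at once if another thing on the bench is pushed more than 20 mm from its place (distance of any of meter, post, scope, tin, jar, driver from where it was at the start of the episode above 0.02 m).
It also fails if it takes over 67 s, if anything falls off the work surface, if the arm or the gripper's body presses on something with over 40 N, if the wrist force passes 120 N, or if a joint passes its speed limit or range.

## Working session

There is one attempt and no reset: what is moved stays moved. The work goes in short steps, Python scripts to look and compute and a tool call to move; the robot and the scene stay as the last step left them, time stands still between calls to the robot, and variables do not carry over. Pictures are saved under pics/ and viewed, at most 10 in all, crops included, and the job is handed in when it is done.

Besides the shell and the picture viewer there is one more tool, called after "Emit:" in YAML: its name, and indented under it one key for each argument. servo_tool: Moves the arm, as the interface text tells. Its arguments: {"type":"object","properties":{"deltas":{"type":"array"},"force":{"type":"number"}},"required":["deltas"]}

```bash
mkdir -p pics; cat > h.py <<'E'
import numpy as np, cv2
from plant import state, eyes, hand_in, cut_out, mark_of, r
def save(cam,name):
    im=eyes.read_camera(cam); cv2.imwrite('pics/'+name,im[:,:,::-1]); return im
def w(cam,at):
    p=eyes.camera_params(cam); return np.array(p['orientation'])@np.array(at)+np.array(p['origin'])
def pix(cam,P):
    p=eyes.camera_params(cam); q=np.array(p['orientation']).T@(np.array(P)-np.array(p['origin'])); K=np.array(p['K'])
    if cam=='wrist':
        t=np.arctan2(np.hypot(q[0],q[1]),q[2]); n=q[:2]/max(1e-9,np.hypot(q[0],q[1])); return K[:2,2]+K[0,0]*t*n
    return (K@q)[:2]/q[2]
def ray(cam,uv,z):
    p=eyes.camera_params(cam);K=np.array(p['K']);R=np.array(p['orientation']);o=np.array(p['origin'])
    d=(np.array(uv)-K[:2,2])/K[0,0]
    if cam=='wrist':
        t=np.hypot(*d); d=np.array([*(d/t*np.sin(t)),np.cos(t)])
    else: d=np.array([*d,1])
    d=R@d; return o+d*(z-o[2])/d[2]
E
python3 - <<'E'
from h import *
a=save('scene','s0.png');b=save('top','t0.png')
cv2.imwrite('pics/a.png',np.hstack([a,b])[:,:,::-1][:, :].copy() if 0 else cv2.resize(np.vstack([a,b])[:,:,::-1],None,fx=.78,fy=.78))
s=state();print(s['time'],s['position'],np.round(s['ee_rot'],3),r.pinch_z)
for t in ['module','fixture','screw_axis','crank_grip','back_stop','tab']:
  for c in ['scene','top']:
    for m in mark_of(t,c)[:3]: P=w(c,m['at']); print(t,c,round(m['score'],2),np.round(P,4),np.round(pix(c,P)))
p=eyes.camera_params('top');print(p)
E
```

```text
0.1 [ 0.14443816 -0.53050811  0.23065704] [[ 0.965  0.263 -0.   ]
 [ 0.263 -0.965  0.001]
 [ 0.    -0.001 -1.   ]] 0.0187
module scene 0.93 [0.4747 0.3334 0.0015] [346. 299.]
module scene 0.88 [ 0.3291  0.2551 -0.0018] [369. 254.]
module scene 0.86 [ 0.2644  0.3825 -0.0029] [424. 277.]
module top 0.93 [ 0.2682  0.3784 -0.0032] [140. 271.]
module top 0.81 [0.4734 0.3321 0.0029] [157. 210.]
module top 0.65 [6.301e-01 2.216e-01 3.000e-04] [191. 166.]
fixture scene 0.78 [ 5.917e-01 -6.460e-02 -4.000e-04] [224. 217.]
fixture top 0.92 [ 0.5924 -0.0722  0.001 ] [275. 178.]
screw_axis scene 0.92 [ 0.5882 -0.0669  0.1474] [221. 176.]
crank_grip scene 0.56 [ 0.7773 -0.0901  0.0019] [159. 236.]
crank_grip scene 0.52 [ 0.638  -0.0577  0.1868] [204. 173.]
crank_grip top 0.56 [ 0.6362 -0.0645  0.1862] [275. 153.]
back_stop scene 0.91 [ 0.6114 -0.0745  0.0435] [215. 207.]
back_stop top 0.55 [ 0.6168 -0.0854  0.0408] [280. 169.]Traceback (most recent call last):
  File "<stdin>", line 7, in <module>
ValueError: it knows: back_stop, crank_grip, driver, fixture, jar, meter, module, post, scope, screw_axis, tin, tray
```

View pics/t0.png

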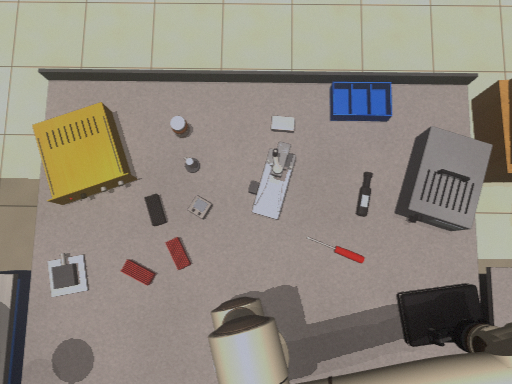

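View pics/s0.png

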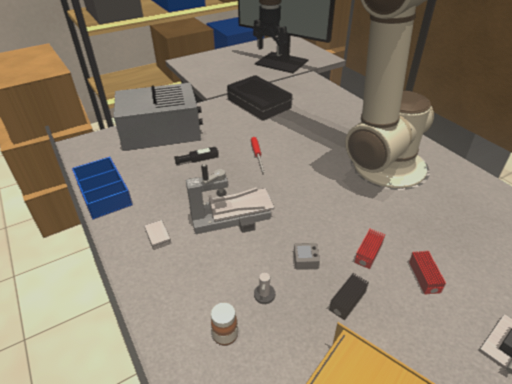

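The choices for the module are the black block at top (155,210) / scene (349,296), and two red look-alikes at top (138,271) and (178,253). There is also a dark chip on a white board at top (65,275). I choose the black one at about (0.474, 0.333). The clamp is at top (275,178), with its mouth toward the robot.

```bash
python3 - <<'E'
from h import *
im=eyes.read_camera('top'); sc=eyes.read_camera('scene')
cv2.imwrite('pics/c.png',np.hstack([cv2.resize(im[180:240,125:185],(400,400),interpolation=2),cv2.resize(sc[266:326,318:378],(400,400),interpolation=2)])[:,:,::-1])
for t,z in [('module',.04),('tray',.045),('fixture',.0)]:
  for m in cut_out(t,'top')[:4]:
    R=m['region'].astype(np.uint8); c,_=cv2.findContours(R,0,2); c=max(c,key=cv2.contourArea)
    b=cv2.boxPoints(cv2.minAreaRect(c)); P=np.array([ray('top',q,z)[:2] for q in b]); e=[P[1]-P[0],P[2]-P[1]]; e.sort(key=np.linalg.norm)
    mean=im[m['region']].mean(0)
    print(t,round(m['score'],2),np.round(P.mean(0),4),'len',np.round([np.linalg.norm(x) for x in e],3),'yaw',np.degrees(np.arctan2(e[1][1],e[1][0]))%180,mean.round())
for t in ['meter','post','scope','tin','jar','driver']:
  for m in mark_of(t,'top')[:1]: print(t,round(m['score'],2),np.round(w('top',m['at']),3))
print(eyes.camera_params('wrist'))
E
```

```text
module 0.96 [0.2685 0.3754] len [0.047 0.107] yaw 63.52244770899185 [123.  57.  54.]
module 0.69 [ 0.5438 -0.0572] len [0.09  0.175] yaw 164.77325252457166 [173. 175. 184.]
module 0.68 [0.4733 0.3296] len [0.049 0.104] yaw 18.486343324536506 [62. 56. 54.]
module 0.62 [0.3323 0.2482] len [0.051 0.102] yaw 27.734098634961924 [129.  64.  60.]
fixture 0.61 [ 0.5956 -0.0554] len [0.133 0.269] yaw 163.70784601179048 [155. 154. 159.]
meter 0.56 [ 0.482  0.178 -0.001]
post 0.5 [ 0.632  0.219 -0.   ]
scope 0.68 [ 0.538 -0.37   0.002]
tin 0.58 [ 0.781 -0.092 -0.003]
jar 0.79 [0.759 0.259 0.001]
driver 0.51 [ 0.356 -0.275  0.001]
{'K': array([[297.31863964,   0.        , 255.25522913],
       [  0.        , 297.31863964, 190.34688499],
       [  0.        ,   0.        ,   1.        ]]), 'origin': array([ 0.21474209, -0.51124448,  0.37445353]), 'orientation': array([[ 0.26213352, -0.92524386, -0.2742441 ],
       [-0.96502998, -0.25080215, -0.07625892],
       [ 0.00177709,  0.28464379, -0.95863171]])}
```

View pics/c.png

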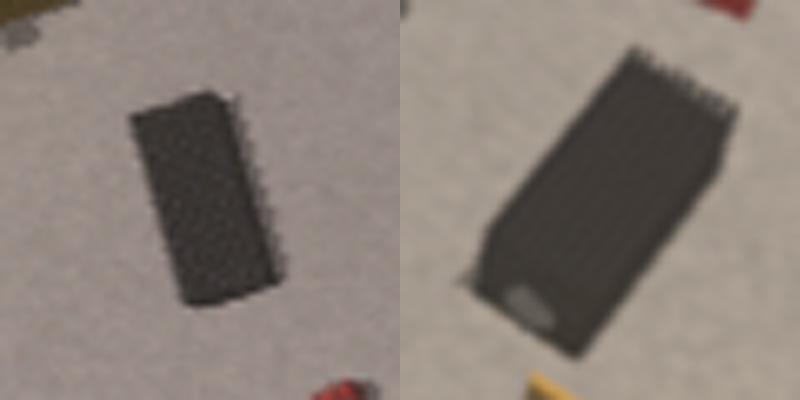

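The crop shows the black finned block, so the choice holds: centre about (0.474, 0.331), yaw about 17°. I'll set out toward it.

Emit:
servo_tool:
  deltas: [0.29,-0.4,0,0,0,0,0,0.29,-0.4,0,0,0,0,0,0.29,-0.4,0,0,0,0,0,0.29,-0.4,0,0,0,0,0,0.29,-0.4,0,0,0,0,0,0.29,-0.4,0,0,0,0,0,0.29,-0.4,0,0,0,0,0,0.29,-0.4,0,0,0,0,0,0.29,-0.4,0,0,0,0,0,0.29,-0.4,0,0,0,0,0]

```text
time: 2.15
position: [0.3194, -0.0664, 0.2317]
ee_rot: [[0.965, 0.263, 0.002], [0.263, -0.965, -0.0], [0.001, 0.001, -1.0]]
contact_force: [1.0, -1.3, -0.8]
gripper_width: 0.999
grasp_force: 0.0
```

```bash
python3 -c "
from h import *
s=state();print(s['time'],s['joint_positions'],s['position'],np.round(s['ee_rot'],3))"
```

```text
2.15 [-1.17492986e+01 -2.53892836e+01 -1.58648299e+01  9.94339219e+01
  4.83589501e-03  1.53007063e+02] [ 0.31939837 -0.06640631  0.23167283] [[ 0.965  0.263  0.002]
 [ 0.263 -0.965 -0.   ]
 [ 0.001  0.001 -1.   ]]
```

Emit:
servo_tool:
  deltas: [0.13,-0.17,0,0,0,-90,0,0.13,-0.17,0,0,0,-90,0,0.13,-0.17,0,0,0,-90,0,0.13,-0.17,0,0,0,-90,0,0.13,-0.17,0,0,0,-90,0,0.13,-0.17,0,0,0,-90,0,0.13,-0.17,0,0,0,-90,0,0.13,-0.17,0,0,0,-90,0,0.13,-0.17,0,0,0,-90,0,0.13,-0.17,0,0,0,-90,0,0.13,-0.17,0,0,0,-90,0]

```text
time: 3.25
position: [0.4, 0.1297, 0.2314]
ee_rot: [[-0.268, 0.963, 0.0], [0.963, 0.268, 0.0], [0.0, 0.0, -1.0]]
contact_force: [0.1, 0.8, 0.7]
gripper_width: 0.999
grasp_force: 0.0
```

```bash
python3 -c "
from h import *
s=state();print(s['time'],s['joint_positions'],s['position'],np.round(s['ee_rot'],3)); R=np.array(s['ee_rot']);print(R.T@(np.array([.474,.331,.20])-s['position']))"
```

```text
3.25 [ 1.79608220e+01 -1.26083563e+01 -6.54604103e+00  9.60509488e+01
  6.79458390e-04  9.24002986e+01] [0.39997801 0.12966198 0.23135788] [[-0.268  0.963  0.   ]
 [ 0.963  0.268  0.   ]
 [ 0.     0.    -1.   ]]
[0.17410102 0.12531286 0.03138616]
```

Emit:
servo_tool:
  deltas: [0.174,0.125,0.03,0,0,-91,0,0.174,0.125,0.03,0,0,-91,0,0.174,0.125,0.03,0,0,-91,0,0.174,0.125,0.03,0,0,-91,0,0.174,0.125,0.03,0,0,-91,0,0.174,0.125,0.03,0,0,-91,0,0.174,0.125,0.03,0,0,-91,0,0.174,0.125,0.03,0,0,-91,0,0.174,0.125,0.03,0,0,-91,0,0.174,0.125,0.03,0,0,-91,0,0.174,0.125,0.03,0,0,-91,0]

```text
time: 4.35
position: [0.4749, 0.3304, 0.2012]
ee_rot: [[-0.959, -0.285, -0.0], [-0.285, 0.959, -0.0], [0.0, -0.0, -1.0]]
contact_force: [-1.0, 1.1, -0.7]
gripper_width: 1.0
grasp_force: 0.0
```

```bash
python3 - <<'E'
from h import *
s=state();print(s['time'],s['joint_positions'],s['position'],np.round(s['ee_rot'],3)); R=np.array(s['ee_rot'])
im=save('wrist','w1.png')
for m in cut_out('module','wrist')[:2]:
    Rg=m['region'].astype(np.uint8); c,_=cv2.findContours(Rg,0,2); c=max(c,key=cv2.contourArea)
    P=np.array([ray('wrist',q[0],.04)[:2] for q in c],np.float32)
    rc=cv2.minAreaRect(P*1000); b=cv2.boxPoints(rc)
    print(m['score'],rc,Rg.sum(), np.round([pix('wrist',[*q/1000,.04]) for q in b]))
for m in mark_of('module','wrist')[:2]: print(m['score'],w('wrist',m['at']))
E
```

```text
4.35 [ 3.48237014e+01  8.40513675e+00  1.04903791e+01  9.20884633e+01
 -2.25853356e-04  1.82622888e+01] [0.47491978 0.33036792 0.20124112] [[-0.959 -0.285 -0.   ]
 [-0.285  0.959 -0.   ]
 [ 0.    -0.    -1.   ]]
0.77 ((472.23614501953125, 333.79644775390625), (101.16221618652344, 42.27457046508789), 18.7330265045166) 3576 [[278. 123.]
 [237. 125.]
 [242. 217.]
 [280. 216.]]
0.73 ((341.321533203125, 257.5055236816406), (85.07542419433594, 42.56836700439453), 27.64825439453125) 2977 [[236.  -9.]
 [196.   0.]
 [211.  75.]
 [252.  66.]]
0.91 [0.47696292 0.33046584 0.00369688]
0.89 [0.26944336 0.38191219 0.00518542]
```

View pics/w1.png

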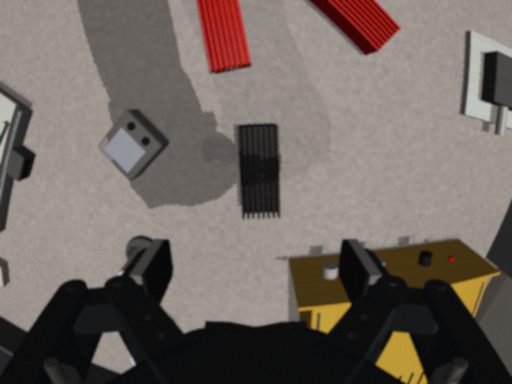

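The wrist picture shows the black module upright at pixels (238–281, 123–218). It measures 101 x 42 mm, centre (0.472, 0.334), yaw 18.7°, which agrees with its size. I'll grip it near its robot-side end.

Emit:
servo_tool:
  deltas: [0.037,0.003,0.04,0,0,-2.2,0,0.037,0.003,0.08,0,0,-2.2,0,0.037,0.003,0.12,0,0,-2.2,0,0.037,0.003,0.15,0,0,-2.2,0,0.037,0.003,0.175,0,0,-2.2,0,0.037,0.003,0.189,0,0,-2.2,0,0.037,0.003,0.189,0,0,-2.2,0,0.037,0.003,0.189,0,0,-2.2,0.4,0.037,0.003,0.189,0,0,-2.2,1,0.037,0.003,0.189,0,0,-2.2,1,0.037,0.003,0.189,0,0,-2.2,1,0.037,0.003,0.189,0,0,-2.2,1]
  force: 60

```text
time: 5.7
position: [0.4393, 0.3234, 0.0138]
ee_rot: [[-0.949, -0.316, 0.002], [-0.316, 0.949, 0.001], [-0.002, 0.001, -1.0]]
contact_force: [-0.6, -0.2, 5.6]
gripper_width: 0.481
grasp_force: 62.4
```

Emit:
servo_tool:
  deltas: [0,0,-0.03,0,0,0,1,0,0,-0.08,0,0,0,1,0,0,-0.13,0,0,0,1,0,0,-0.18,0,0,0,1,-0.01,-0.04,-0.225,0,0,5,1,-0.01,-0.08,-0.25,0,0,10,1,-0.02,-0.12,-0.28,0,0,15,1,-0.025,-0.16,-0.316,0,0,20,1,-0.03,-0.2,-0.316,0,0,25,1,-0.03,-0.24,-0.316,0,0,30,1,-0.035,-0.28,-0.316,0,0,34.5,1]

```text
time: 6.8
position: [0.5605, 0.0664, 0.3291]
ee_rot: [[-0.96, 0.281, 0.001], [0.281, 0.96, 0.0], [-0.001, 0.0, -1.0]]
contact_force: [1.2, 1.6, -3.3]
gripper_width: 0.477
grasp_force: 62.2
```

Emit:
servo_tool:
  deltas: [-0.12,-0.1,0,0,0,0,1,-0.12,-0.1,0,0,0,0,1,-0.12,-0.1,0,0,0,0,1,-0.12,-0.1,0,0,0,0,1,-0.12,-0.1,0,0,0,0,1]

```text
time: 7.3
position: [0.6485, -0.0625, 0.3266]
ee_rot: [[-0.96, 0.279, -0.003], [0.279, 0.96, 0.0], [0.002, -0.0, -1.0]]
contact_force: [0.5, 0.4, -3.9]
gripper_width: 0.483
grasp_force: 62.3
```

```bash
cat > fit.py <<'E'
from h import *
def look(n):
    s=state();print(s['time'],np.round(s['joint_positions'],1),s['position'],np.round(s['ee_rot'],3),s['gripper_width'],s['grasp_force'])
    im=save('wrist',n)
    for t in ['fixture','tray','screw_axis','crank_grip','back_stop','module']:
        for m in mark_of(t,'wrist')[:2]: P=w('wrist',m['at']);print(t,round(m['score'],2),np.round(P,4),np.round(pix('wrist',P)))
E
python3 -c "
from fit import *
look('w2.png')"
```

```text
7.3 [ -5.5  25.3  45.9 110.7   0.   10.7] [ 0.64846825 -0.06250984  0.32661232] [[-0.96   0.279 -0.003]
 [ 0.279  0.96   0.   ]
 [ 0.002 -0.    -1.   ]] 0.48314117199418394 62.28399038314819
fixture 0.93 [ 0.5921 -0.0684  0.0032] [241. 118.]
tray 0.64 [ 0.5917 -0.0711  0.005 ] [238. 118.]
tray 0.4 [ 0.3572 -0.2716  0.001 ] [91. 30.]
screw_axis 0.61 [ 0.5917 -0.0739  0.1484] [228. 125.]
screw_axis 0.36 [ 0.5331 -0.3749  0.0044] [ 71. 142.]
crank_grip 0.5 [ 0.6338 -0.0579  0.194 ] [253. 166.]
module 0.84 [ 0.6863 -0.0713  0.3188] [255. 292.]
```

View pics/w2.png

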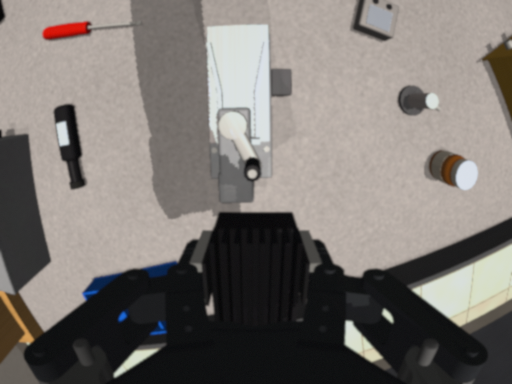

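The wrist view shows the clamp at (208–270, 25–178) and the crank handle at (252,170). The held module sits between the fingers at (215–300, 212–325). Next I'll fit the tray edges.

```bash
python3 - <<'E'
from h import *
im=eyes.read_camera('wrist').astype(float); g=cv2.GaussianBlur(im.mean(2),(3,3),0)
print(g[70,195:300].round().astype(int).tolist()); print(g[15:40,240].round().astype(int).tolist())
# edges vs rows
L=[];Rr=[]
for v in range(32,104,3):
    d=np.diff(g[v,195:225]); L.append((195.5+np.argmax(d),v)); d=np.diff(g[v,255:300])
    Rr.append((255.5+np.argmin(d),v))
v0=15.5+np.argmax(np.diff(g[15:40,225:255].mean(1)))
for z in (.042,.029):
  for n,E in (('L',L),('R',Rr)):
    P=np.array([ray('wrist',e,z)[:2] for e in E],np.float32); l=cv2.fitLine(P,cv2.DIST_HUBER,0,.001,.001).ravel(); 
    a=np.degrees(np.arctan2(l[1],l[0])); a=(a+90)%180-90; print(z,n,'yaw',a,'y at x=.5', l[3]+(0.5-l[2])*l[1]/l[0])
  print('front',ray('wrist',(240,v0),z))
for m in cut_out('module','wrist')[:3]:
    R=m['region']; ys,xs=np.nonzero(R); print(m['score'],xs.min(),xs.max(),ys.min(),ys.max())
print(L[::5],Rr[::5])
E
```

```text
[113, 115, 116, 117, 118, 118, 118, 118, 116, 116, 127, 155, 188, 207, 208, 205, 209, 217, 217, 207, 197, 200, 211, 218, 220, 220, 221, 222, 223, 223, 223, 223, 222, 222, 222, 222, 222, 222, 221, 221, 222, 222, 222, 222, 222, 222, 223, 223, 222, 222, 222, 222, 223, 223, 223, 223, 223, 223, 223, 222, 217, 211, 211, 218, 223, 224, 222, 222, 223, 223, 222, 213, 189, 153, 119, 104, 103, 106, 107, 107, 107, 108, 109, 110, 110, 110, 110, 111, 113, 113, 113, 113, 115, 124, 139, 156, 167, 172, 173, 174, 174, 173, 170, 169, 170]
[159, 159, 159, 160, 161, 162, 162, 162, 164, 174, 192, 209, 218, 220, 220, 221, 221, 221, 221, 221, 221, 221, 221, 221, 221]
0.042 L yaw -14.146004 y at x=.5 -0.090581685
0.042 R yaw -14.075371 y at x=.5 -0.0004277723
front [ 0.46046698 -0.02892958  0.042     ]
0.029 L yaw -14.145966 y at x=.5 -0.09271096
0.029 R yaw -14.075371 y at x=.5 0.00017017871
front [ 0.45692952 -0.02860544  0.029     ]
0.86 209 303 212 326
[(np.float64(204.5), 32), (np.float64(205.5), 47), (np.float64(206.5), 62), (np.float64(206.5), 77), (np.float64(207.5), 92)] [(np.float64(266.5), 32), (np.float64(266.5), 47), (np.float64(267.5), 62), (np.float64(268.5), 77), (np.float64(268.5), 92)]
```

Emit:
servo_tool:
  deltas: [0.05,-0.007,0,0,0,-2.1,1,0.1,-0.014,0,0,0,-2.1,1,0.15,-0.021,0,0,0,-2.1,1,0.194,-0.027,0.02,0,0,-2.1,1,0.194,-0.027,0.06,0,0,-2.1,1,0.194,-0.027,0.1,0,0,-2.1,1,0.194,-0.027,0.14,0,0,-2.1,1,0.194,-0.027,0.176,0,0,-2.1,1,0.194,-0.027,0.2,0,0,-2.1,1,0.194,-0.027,0.2,0,0,-2.1,1,0.194,-0.027,0.2,0,0,-2.1,1]

```text
time: 8.85
position: [0.454, -0.0331, 0.1292]
ee_rot: [[-0.97, 0.241, 0.001], [0.241, 0.97, -0.0], [-0.001, 0.0, -1.0]]
contact_force: [0.4, -0.6, -3.0]
gripper_width: 0.48
grasp_force: 62.1
```

```bash
cat > fx.py <<'E'
from h import *
O=np.array([.594,-.0695]); a=np.radians(-14.1); A=np.array([[np.cos(a),-np.sin(a)],[np.sin(a),np.cos(a)]])
def fx(P): return A.T@(np.array(P)[:2]-O)
def wf(x,y): return O+A@np.array([x,y])
def rep():
    s=state(); R=np.array(s['ee_rot']); print('t',s['time'],'tcp fixture',np.round(fx(s['position']),4),'z',round(s['position'][2],4),'yaw rel',round(np.degrees(np.arctan2(R[1,0],R[0,0]))-165.9,2),'F',np.round(s['contact_force'],1),'w',round(s['gripper_width'],3)); return s
E
python3 - <<'E'
from fx import *
rep()
im=save('scene','s2.png'); t=eyes.read_camera('top');w_=eyes.read_camera('wrist')
big=lambda i,u,v,du,dv: cv2.resize(i[v:v+dv,u:u+du],(400,300),interpolation=2)
cv2.imwrite('pics/m.png',np.vstack([np.hstack([big(im,160,140,160,120),big(t,220,130,106,80)]),np.hstack([big(w_,0,0,512,384),big(w_,150,180,204,153)])])[:,:,::-1])
for c in('scene','top'):
  for m in mark_of('module',c): 
    P=w(c,m['at'])
    if abs(P[1])<.15: print(c,m['score'],P,fx(P))
E
```

```text
t 8.85 tcp fixture [-0.1447  0.0012] z 0.1292 yaw rel 0.14 F [ 0.4 -0.6 -3. ] w 0.48
scene 0.83 [ 0.49271254 -0.04359878  0.11521349] [-0.1045458   0.00044572]
```

View pics/m.png

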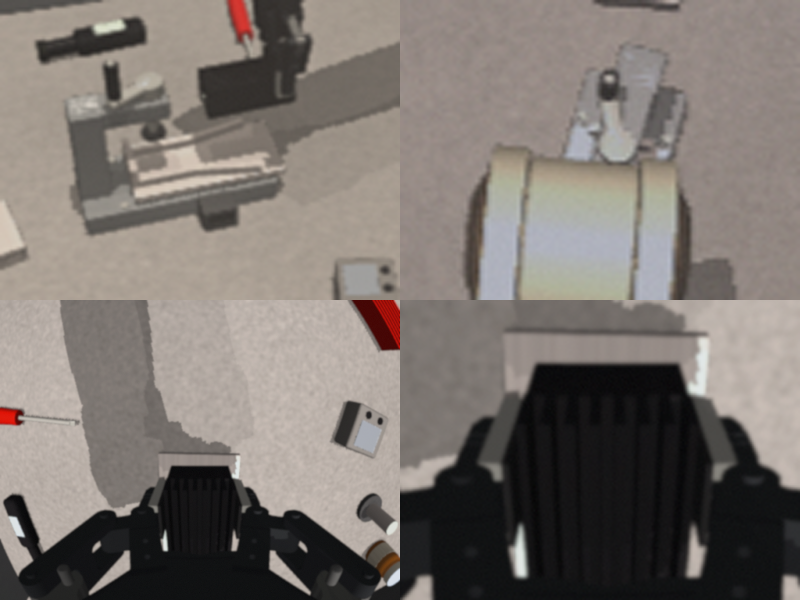

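The module hangs over the tray mouth. The tray's front edge spans wrist columns about 202–307 at row 196, and the module's end face spans about 216–299, so both are nearly centred. I'll compute the lateral offsets.

```bash
python3 - <<'E'
from fx import *
im=eyes.read_camera('wrist').astype(float);g=im.mean(2)
print(g[199,190:320].astype(int).tolist()); print(g[215,205:310].astype(int).tolist())
for u in (202.5,307): print(fx(ray('wrist',(u,197),.042)))
for v,z in ((213,.155),):
  for u in (217.5,297): print('mod',fx(ray('wrist',(u,v),z)))
p=eyes.camera_params('wrist');print('cam',fx(p['origin']),p['origin'][2])
E
```

```text
[123, 123, 123, 122, 122, 122, 121, 121, 119, 119, 118, 121, 130, 139, 143, 144, 144, 141, 140, 140, 140, 142, 144, 144, 143, 141, 141, 140, 140, 138, 138, 138, 138, 139, 139, 140, 139, 138, 139, 140, 142, 143, 143, 142, 142, 141, 141, 140, 139, 139, 138, 136, 135, 136, 136, 136, 136, 136, 137, 135, 134, 134, 134, 134, 133, 131, 130, 130, 129, 129, 130, 131, 131, 131, 131, 129, 128, 126, 126, 125, 124, 124, 125, 127, 128, 127, 127, 127, 127, 128, 126, 126, 125, 125, 124, 123, 123, 123, 123, 123, 124, 125, 123, 123, 123, 123, 124, 123, 123, 121, 120, 129, 149, 164, 171, 170, 170, 172, 175, 180, 183, 182, 182, 182, 183, 180, 178, 174, 171, 169]
[159, 158, 151, 143, 141, 140, 142, 144, 145, 144, 142, 135, 109, 70, 29, 12, 10, 11, 12, 12, 11, 12, 12, 10, 12, 11, 12, 10, 11, 10, 11, 11, 10, 10, 10, 11, 13, 10, 11, 11, 10, 11, 12, 10, 10, 12, 12, 10, 9, 11, 12, 13, 11, 9, 12, 10, 9, 11, 11, 10, 12, 11, 10, 11, 9, 11, 10, 12, 12, 13, 12, 13, 11, 12, 11, 12, 13, 13, 12, 11, 11, 13, 14, 13, 11, 11, 21, 54, 98, 134, 155, 162, 161, 159, 157, 158, 168, 191, 217, 226, 225, 212, 185, 177, 181]
[-0.141606   -0.04219349]
[-0.1417752   0.04389013]
mod [-0.17143809 -0.01475503]
mod [-0.17149271  0.01909   ]
cam [-0.21699389  0.00131641] 0.2724221293790997
```

Emit:
servo_tool:
  deltas: [0,-0.001,0.03,0,0,0,1,0,-0.001,0.055,0,0,0,1,0,-0.001,0.069,0,0,0,1,0,-0.001,0.069,0,0,0,1,-0.01,-0.001,0.07,0,0,0,1,-0.02,-0.001,0.07,0,0,0,1,-0.03,-0.001,0.07,0,0,0,1,-0.03,-0.001,0.07,0,0,0,1]

```text
time: 9.95
position: [0.4847, -0.0418, 0.0589]
ee_rot: [[-0.97, 0.242, 0.001], [0.242, 0.97, -0.0], [-0.001, 0.0, -1.0]]
contact_force: [-0.7, 0.1, -3.3]
gripper_width: 0.48
grasp_force: 62.4
```

Emit:
servo_tool:
  deltas: [-0.007,0,0,0,0,0,1,-0.014,0,0,0,0,0,1,-0.021,0,0,0,0,0,1,-0.028,0,0,0,0,0,1,-0.034,0,0,0,0,0,1,-0.034,0,0,0,0,0,1]

```text
time: 10.55
position: [0.5165, -0.0498, 0.0581]
ee_rot: [[-0.97, 0.242, -0.0], [0.242, 0.97, -0.0], [0.0, -0.0, -1.0]]
contact_force: [-0.3, -0.3, -3.5]
gripper_width: 0.479
grasp_force: 62.4
```

```bash
python3 - <<'E'
from fx import *
rep()
for c in ('scene',):
  eyes.read_camera(c)
  for m in mark_of('module',c): 
    P=w(c,m['at'])
    if abs(P[1])<.15: print(c,m['score'],P,fx(P))
E
```

```text
t 10.55 tcp fixture [-0.08    0.0002] z 0.0581 yaw rel 0.12 F [-0.3 -0.3 -3.5] w 0.479
scene 0.86 [ 0.55332463 -0.05628448  0.04682447] [-0.04266941  0.00290823]
```

Emit:
servo_tool:
  deltas: [-0.006,0,0,0,0,0,1,-0.012,0,0.001,0,0,0,1,-0.012,0,0.0025,0,0,0,1,-0.012,0,0.0025,0,0,0,1]

```text
time: 11.05
position: [0.528, -0.0528, 0.0559]
ee_rot: [[-0.97, 0.242, 0.001], [0.242, 0.97, -0.0], [-0.001, -0.0, -1.0]]
contact_force: [0.5, -1.7, -1.7]
gripper_width: 0.478
grasp_force: 62.5
```

Emit:
servo_tool:
  deltas: [0,0,0,0,0,0,0.3,0,0,0,0,0,0,0.3,0,0,0,0,0,0,0.3,0,0,0,0,0,0,0.3]

```text
time: 11.45
position: [0.5275, -0.0525, 0.0559]
ee_rot: [[-0.97, 0.241, 0.0], [0.241, 0.97, 0.0], [-0.0, 0.0, -1.0]]
contact_force: [0.8, 0.4, -0.6]
gripper_width: 0.701
grasp_force: 0.0
```

Emit:
servo_tool:
  deltas: [0.02,0,0,0,0,0,0.3,0.046,0,0,0,0,0,0.3,0.046,0,0,0,0,0,1,0.046,0,0,0,0,0,1,0.046,0,0,0,0,0,1,0.046,0,0,0,0,0,1,0.046,0,0,0,0,0,1,0.046,0,0,0,0,0,1]
  force: 30

```text
time: 12.25
position: [0.4831, -0.0415, 0.0556]
ee_rot: [[-0.97, 0.242, -0.0], [0.242, 0.97, 0.0], [0.0, -0.0, -1.0]]
contact_force: [0.5, 0.0, 0.3]
gripper_width: 0.0
grasp_force: 0.0
```

```bash
python3 - <<'E'
from fx import *
rep()
im=save('wrist','w4.png');sc=eyes.read_camera('scene')
big=lambda i,u,v,du,dv: cv2.resize(i[v:v+dv,u:u+du],(400,300),interpolation=2)
cv2.imwrite('pics/m2.png',np.hstack([big(sc,170,150,120,90),big(im,128,150,256,192)])[:,:,::-1])
for c in('scene','wrist'):
  for m in mark_of('module',c): 
    P=w(c,m['at'])
    if abs(P[1])<.15: print(c,m['score'],P,fx(P))
E
```

```text
t 12.25 tcp fixture [-1.144e-01  1.000e-04] z 0.0556 yaw rel 0.12 F [0.5 0.  0.3] w 0.0
scene 0.78 [ 0.56261153 -0.05701054  0.04465276] [-0.03348542  0.00446647]
scene 0.56 [ 0.5912149  -0.06614335 -0.00210875] [-0.00351892  0.00257702]
wrist 0.62 [ 0.56894471 -0.06080862  0.04732755] [-0.02641778  0.00232568]
```

View pics/m2.png

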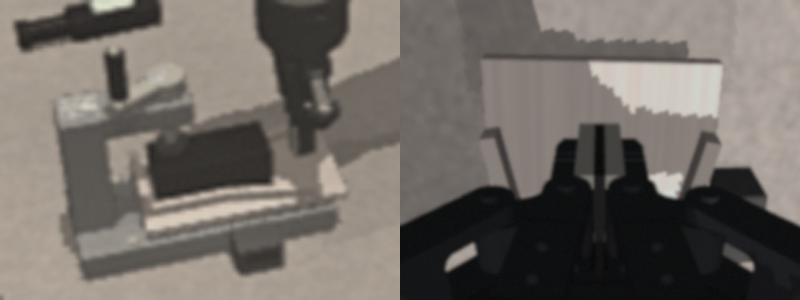

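The module sits in the channel between the rails, with the shut fingers centred behind it. Now I push gently.

Emit:
servo_tool:
  deltas: [-0.008,0,0,0,0,0,1,-0.014,0,0,0,0,0,1,-0.018,0,0,0,0,0,1,-0.021,0,0,0,0,0,1,-0.024,0,0,0,0,0,1]

```text
time: 12.95
position: [0.5061, -0.0473, 0.0557]
ee_rot: [[-0.97, 0.241, -0.001], [0.241, 0.97, 0.0], [0.001, -0.0, -1.0]]
contact_force: [-2.8, 0.7, 1.8]
gripper_width: -0.0
grasp_force: 1.2
```

Emit:
servo_tool:
  deltas: [-0.001,0,0,0,0,0,1,-0.002,0,0,0,0,0,1,-0.003,0,0,0,0,0,1]

```text
time: 13.25
position: [0.509, -0.048, 0.0557]
ee_rot: [[-0.97, 0.241, -0.0], [0.241, 0.97, 0.0], [0.0, -0.0, -1.0]]
contact_force: [-1.0, -0.2, -0.7]
gripper_width: -0.004
grasp_force: 0.7
```

Emit:
servo_tool:
  deltas: [-0.001,0,0,0,0,0,1,-0.002,0,0,0,0,0,1,-0.003,0,0,0,0,0,1]

```text
time: 13.55
position: [0.5092, -0.048, 0.0557]
ee_rot: [[-0.97, 0.241, -0.006], [0.241, 0.97, 0.002], [0.006, 0.0, -1.0]]
contact_force: [-21.9, 6.6, 12.9]
gripper_width: -0.001
grasp_force: 11.0
```

Emit:
servo_tool:
  deltas: [-0.001,0,0,0,0,0,1,-0.002,0,0,0,0,0,1]

```text
time: 13.75
position: [0.5093, -0.048, 0.0557]
ee_rot: [[-0.971, 0.241, -0.009], [0.241, 0.971, 0.003], [0.01, 0.0, -1.0]]
contact_force: [-32.2, 7.8, 19.5]
gripper_width: 0.003
grasp_force: 16.6
```

The push force rose to 32 N with no further travel, so the module is against the stop. Next I back off, rise, open, and hover over the crank.

Emit:
servo_tool:
  deltas: [0.01,0,0,0,0,0,1,0.04,0,0,0,0,0,1,0.04,0,-0.05,0,0,0,1,0.04,0,-0.1,0,0,0,0,0.04,0,-0.15,0,0,0,0,0.03,0,-0.2,0,0,0,0,-0.01,0.005,-0.23,0,0,0,0,-0.06,0.01,-0.23,0,0,0,0,-0.11,0.019,-0.23,0,0,0,0,-0.127,0.019,-0.23,0,0,0,0,-0.127,0.019,-0.23,0,0,0,0,-0.127,0.019,-0.23,0,0,0,0]

```text
time: 14.95
position: [0.6419, -0.0614, 0.2852]
ee_rot: [[-0.97, 0.242, -0.001], [0.242, 0.97, 0.0], [0.001, -0.0, -1.0]]
contact_force: [0.0, -0.5, 1.0]
gripper_width: 0.997
grasp_force: 0.0
```

```bash
python3 - <<'E'
from fx import *
rep()
im=save('wrist','w5.png');sc=eyes.read_camera('scene')
big=lambda i,u,v,du,dv: cv2.resize(i[v:v+dv,u:u+du],(400,300),interpolation=2)
cv2.imwrite('pics/m3.png',np.hstack([big(sc,170,150,120,90),big(im,128,130,256,192)])[:,:,::-1])
np.save('sc0.npy',sc)
for t in ('crank_grip','screw_axis','module','back_stop'):
 for c in('scene','wrist'):
  for m in mark_of(t,c): 
    P=w(c,m['at'])
    if abs(P[1])<.15: print(t,c,m['score'],np.round(P,4),fx(P),pix(c,P).round(1))
E
```

```text
t 14.95 tcp fixture [0.0445 0.0195] z 0.2852 yaw rel 0.12 F [ 0.  -0.5  1. ] w 0.997
crank_grip scene 0.65 [ 0.6363 -0.0562  0.1861] [0.03774856 0.02322649] [205.  172.9]
crank_grip wrist 0.78 [ 0.6326 -0.0611  0.1929] [0.0353722 0.0175096] [252.8 182.4]
screw_axis scene 0.91 [ 0.5893 -0.0678  0.1486] [-0.00498178  0.00047473] [220.4 176.1]
screw_axis wrist 0.6 [ 0.5922 -0.0702  0.1495] [-0.00154106 -0.00107578] [233.5 132.5]
module scene 0.93 [ 0.5661 -0.0621  0.0467] [-0.02889305  0.00039949] [231.1 202.6]
module wrist 0.92 [ 0.5712 -0.0644  0.0478] [-0.02339633 -0.00059325] [239.6 107.7]
back_stop scene 0.67 [ 0.6109 -0.0732  0.0423] [0.01733305 0.00049447] [215.2 207.1]
back_stop wrist 0.5 [ 0.7836 -0.0953 -0.0014] [0.19015449 0.0211238 ] [256.2 243.2]
```

View pics/m3.png

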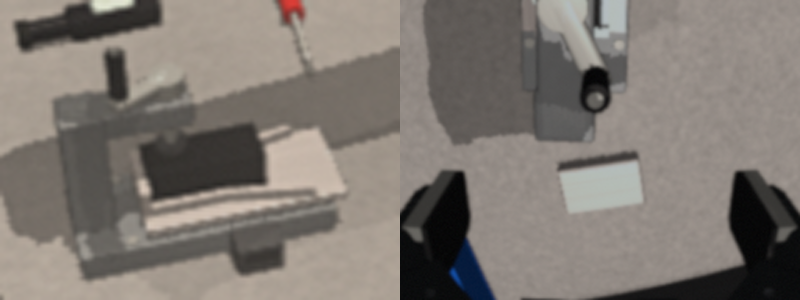

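```bash
python3 - <<'E'
from fx import *
for uv in ((252,192),(251.5,191.5),):
  P=ray('wrist',uv,.209); d=P[:2]-O; print(P, fx(P), np.linalg.norm(d), np.degrees(np.arctan2(d[1],d[0])))
s=state();R=np.array(s['ee_rot']); print(R.T@(P-s['position']))
im=cv2.imread('pics/w5.png')[180:205,238:268].mean(2); print(im.astype(int)[4:20:2,::2])
E
```

```text
[ 0.63591143 -0.06246192  0.209     ] [0.03893415 0.01703629] 0.042498270390686106 9.532596928555655
[ 0.635425   -0.06273854  0.209     ] [0.03852976 0.0166495 ] 0.04197318586952634 9.2701659822257
[ 0.00561297 -0.00278285  0.07715719]
[[ 80  80  78  40   8  12  20  27  28  20  12  15  70 109 126]
 [ 81  80  75  36   9  20  31  37  39  37  31  22  88 135 140]
 [ 81  80  70  28  14  22  33  46  55  45  37  30  78 125 129]
 [ 80  79  65  23  18  42  75  91 114 100  49  33  71 128 138]
 [ 80  80  64  22  25  71  94  96 121 140  76  24  65 133 146]
 [ 80  79  66  26  31  81  98  95 102 108  64  20  73 133 144]
 [ 80  80  72  36  24  68  95  96  94  86  45  32  99 139 145]
 [ 81  80  78  58  25  39  73  86  80  56  30  68 128 142 146]]
```

Emit:
servo_tool:
  deltas: [0.005,-0.002,0.02,0,0,0,0,0.005,-0.002,0.06,0,0,0,0,0.005,-0.002,0.1,0,0,0,0,0.005,-0.002,0.113,0,0,0,0,0.005,-0.002,0.113,0,0,0,0.6,0.005,-0.002,0.113,0,0,0,1,0.005,-0.002,0.113,0,0,0,1,0.005,-0.002,0.113,0,0,0,1,0.005,-0.002,0.113,0,0,0,1,0.005,-0.002,0.113,0,0,0,1]
  force: 25

```text
time: 16.45
position: [0.637, -0.0623, 0.1741]
ee_rot: [[-0.97, 0.242, 0.002], [0.242, 0.97, -0.0], [-0.002, 0.0, -1.0]]
contact_force: [0.4, -0.8, 5.8]
gripper_width: 0.176
grasp_force: 25.7
```

```bash
cat > arc.py <<'E'
import sys
from fx import *
# arc.py Cx Cy total step : print rows for cw arc from current TCP, and tab check
C=np.array([float(sys.argv[1]),float(sys.argv[2])]); tot=float(sys.argv[3]); st=float(sys.argv[4])
s=rep(); p=np.array(s['position']);R=np.array(s['ee_rot'])
d=p[:2]-C; print('r',np.linalg.norm(d),'ang',np.arctan2(d[1],d[0])); th=np.arctan2(d[1],d[0])
n=int(round(tot/st)); out=[]
for i in range(1,n+1):
    q=C+.045*np.array([np.cos(th-i*st),np.sin(th-i*st)])
    e=R.T@np.array([q[0]-p[0],q[1]-p[1],0]); out.append([round(float(e[0]),3),round(float(e[1]),3)])
print(out)
sc=eyes.read_camera('scene')
P0=wf(-.055,.077)
for h in (.016,):
    a=pix('scene',[*wf(-.055,.077),.022]);b=pix('scene',[*wf(-.055,.093),.022]); print('tab in/out px',a.round(),b.round())
ref=np.load('sc0.npy').astype(float); u,v=b.round().astype(int)
D=np.abs(sc.astype(float)-ref).mean(2)[v-5:v+7,u-8:u+10]; print('tabdiff max/mean',D.max().round(),D.mean().round(1))
cv2.imwrite('pics/tab.png',cv2.resize(sc[160:250,170:290],(480,360),interpolation=2)[:,:,::-1])
E
python3 arc.py .5925 -.0695 1.4 .2
```

```text
t 16.45 tcp fixture [0.0399 0.0175] z 0.1741 yaw rel 0.12 F [ 0.4 -0.8  5.8] w 0.176
r 0.04505894493105151 ang 0.16068646206048254
[[-0.003, -0.009], [-0.004, -0.018], [-0.003, -0.026], [-0.0, -0.035], [0.004, -0.043], [0.01, -0.05], [0.017, -0.055]]
tab in/out px [248. 225.] [249. 229.]
tabdiff max/mean 7.0 0.8
```

Emit:
servo_tool:
  deltas: [0,0,-0.004,0,0,0,1,-0.003,-0.009,-0.004,0,0,0,1,-0.004,-0.018,-0.004,0,0,0,1,-0.003,-0.026,-0.004,0,0,0,1,0,-0.035,-0.004,0,0,0,1,0.004,-0.043,-0.004,0,0,0,1,0.01,-0.05,-0.004,0,0,0,1,0.017,-0.055,-0.004,0,0,0,1,0.017,-0.055,-0.004,0,0,0,1]

```text
time: 17.4
position: [0.6059, -0.1134, 0.1752]
ee_rot: [[-0.97, 0.243, -0.002], [0.243, 0.97, -0.003], [0.002, -0.003, -1.0]]
contact_force: [1.6, -9.8, -11.2]
gripper_width: 0.177
grasp_force: 26.1
```

```bash
python3 arc.py .5925 -.0695 .4 .1
```

```text
t 17.4 tcp fixture [ 0.0222 -0.0396] z 0.1752 yaw rel 0.03 F [  1.6  -9.8 -11.2] w 0.177
r 0.04584243018400168 ang -1.2751089695090485
[[0.004, -0.001], [0.009, -0.003], [0.013, -0.004], [0.017, -0.005]]
tab in/out px [248. 225.] [249. 229.]
tabdiff max/mean 10.0 1.0
```

View pics/tab.png

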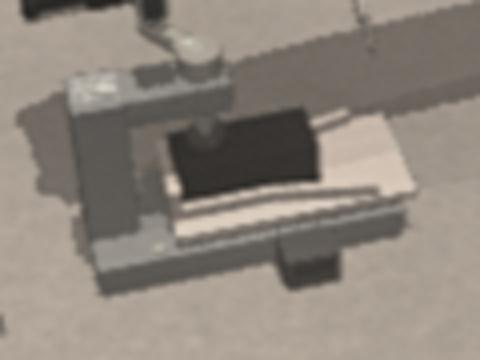

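Emit:
servo_tool:
  deltas: [0.004,-0.001,0.002,0,0,0,1,0.009,-0.003,0.002,0,0,0,1,0.013,-0.004,0.002,0,0,0,1,0.017,-0.005,0.002,0,0,0,1,0.017,-0.005,0.002,0,0,0,1]

```text
time: 17.95
position: [0.5886, -0.1152, 0.175]
ee_rot: [[-0.97, 0.244, -0.0], [0.244, 0.97, -0.005], [-0.001, -0.005, -1.0]]
contact_force: [-0.5, -15.1, -1.6]
gripper_width: 0.177
grasp_force: 27.1
```

```bash
python3 arc.py .5925 -.0703 .4 .1
```

```text
t 17.95 tcp fixture [ 0.0058 -0.0457] z 0.175 yaw rel -0.01 F [ -0.5 -15.1  -1.6] w 0.177
r 0.04507817695305712 ang -1.658519453554817
[[0.004, -0.0], [0.009, -0.0], [0.013, -0.0], [0.018, 0.001]]
tab in/out px [248. 225.] [249. 229.]
tabdiff max/mean 9.0 1.0
```

Emit:
servo_tool:
  deltas: [0.004,-0.002,0,0,0,0,1,0.009,-0.002,0,0,0,0,1,0.013,-0.002,0,0,0,0,1,0.018,-0.001,0,0,0,0,1,0.018,-0.001,0,0,0,0,1]

```text
time: 18.5
position: [0.5703, -0.1099, 0.1748]
ee_rot: [[-0.97, 0.242, -0.001], [0.242, 0.97, -0.002], [0.001, -0.002, -1.0]]
contact_force: [-3.7, -6.1, -1.2]
gripper_width: 0.174
grasp_force: 27.1
```

```bash
python3 arc.py .5925 -.0703 .4 .1
```

```text
t 18.5 tcp fixture [-0.0131 -0.0449] z 0.1748 yaw rel 0.08 F [-3.7 -6.1 -1.2] w 0.174
r 0.04534235501658077 ang -2.0812748186992565
[[0.004, 0.002], [0.008, 0.004], [0.012, 0.006], [0.016, 0.008]]
tab in/out px [248. 225.] [249. 229.]
tabdiff max/mean 10.0 1.0
```

Emit:
servo_tool:
  deltas: [0.005,0.001,0,0,0,0,1,0.009,0.003,0,0,0,0,1,0.013,0.005,0,0,0,0,1,0.017,0.007,0,0,0,0,1,0.017,0.007,0,0,0,0,1]

```text
time: 19.05
position: [0.5561, -0.0974, 0.1747]
ee_rot: [[-0.971, 0.241, -0.0], [0.241, 0.971, 0.0], [0.0, 0.0, -1.0]]
contact_force: [0.2, -0.3, -3.1]
gripper_width: 0.179
grasp_force: 26.9
```

```bash
python3 arc.py .5925 -.0703 .4 .1
```

```text
t 19.05 tcp fixture [-0.0299 -0.0363] z 0.1747 yaw rel 0.15 F [ 0.2 -0.3 -3.1] w 0.179
r 0.04539460138352126 ang -2.500785830442309
[[0.003, 0.003], [0.006, 0.007], [0.009, 0.01], [0.011, 0.014]]
tab in/out px [248. 225.] [249. 229.]
tabdiff max/mean 9.0 1.0
```

Emit:
servo_tool:
  deltas: [0.003,0.003,0,0,0,0,1,0.006,0.007,0,0,0,0,1,0.009,0.01,0,0,0,0,1,0.011,0.014,0,0,0,0,1,0.011,0.014,0,0,0,0,1]

```text
time: 19.6
position: [0.5487, -0.081, 0.1748]
ee_rot: [[-0.971, 0.241, -0.001], [0.241, 0.971, 0.0], [0.001, 0.0, -1.0]]
contact_force: [-2.6, -0.7, -1.2]
gripper_width: 0.177
grasp_force: 27.0
```

```bash
python3 arc.py .5925 -.0703 .4 .1
```

```text
t 19.6 tcp fixture [-0.0412 -0.0222] z 0.1748 yaw rel 0.16 F [-2.6 -0.7 -1.2] w 0.177
r 0.045114780984579606 ang -2.903260090500538
[[0.002, 0.004], [0.003, 0.008], [0.004, 0.013], [0.005, 0.017]]
tab in/out px [248. 225.] [249. 229.]
tabdiff max/mean 9.0 1.1
```

View pics/tab.png

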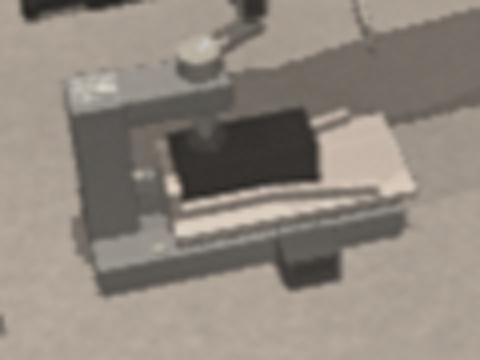

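Emit:
servo_tool:
  deltas: [0.002,0.004,0,0,0,0,1,0.003,0.008,0,0,0,0,1,0.004,0.013,0,0,0,0,1,0.005,0.017,0,0,0,0,1,0.005,0.017,0,0,0,0,1]

```text
time: 20.15
position: [0.5482, -0.0632, 0.1747]
ee_rot: [[-0.971, 0.241, -0.0], [0.241, 0.971, 0.001], [0.001, 0.001, -1.0]]
contact_force: [-3.1, -0.2, -1.5]
gripper_width: 0.176
grasp_force: 27.1
```

```bash
python3 arc.py .5925 -.0703 .4 .1
```

```text
t 20.15 tcp fixture [-0.046  -0.0051] z 0.1747 yaw rel 0.16 F [-3.1 -0.2 -1.5] w 0.176
r 0.04489522779752991 ang 2.9827084957841263
[[0.0, 0.004], [-0.0, 0.009], [-0.001, 0.013], [-0.002, 0.018]]
tab in/out px [248. 225.] [249. 229.]
tabdiff max/mean 6.0 1.0
```

Progress is about 3.5 rad, and the tab is not out yet.

Emit:
servo_tool:
  deltas: [0,0.004,0,0,0,0,1,0,0.009,0,0,0,0,1,-0.001,0.013,0,0,0,0,1,-0.002,0.018,0,0,0,0,1,-0.002,0.018,0,0,0,0,1]

```text
time: 20.7
position: [0.5548, -0.0463, 0.1748]
ee_rot: [[-0.971, 0.241, -0.0], [0.241, 0.971, 0.001], [0.0, 0.001, -1.0]]
contact_force: [-2.3, 2.3, -1.4]
gripper_width: 0.176
grasp_force: 27.0
```

```bash
python3 arc.py .5925 -.0703 .4 .1
```

```text
t 20.7 tcp fixture [-0.0436  0.013 ] z 0.1748 yaw rel 0.17 F [-2.3  2.3 -1.4] w 0.176
r 0.04466911802583353 ang 2.5736360629249795
[[-0.001, 0.004], [-0.003, 0.008], [-0.006, 0.012], [-0.009, 0.016]]
tab in/out px [248. 225.] [249. 229.]
tabdiff max/mean 12.0 1.7
```

Emit:
servo_tool:
  deltas: [-0.001,0.004,0,0,0,0,1,-0.003,0.008,0,0,0,0,1,-0.006,0.012,0,0,0,0,1,-0.009,0.016,0,0,0,0,1,-0.009,0.016,0,0,0,0,1]

```text
time: 21.25
position: [0.568, -0.0331, 0.1747]
ee_rot: [[-0.971, 0.241, 0.001], [0.241, 0.971, 0.0], [-0.0, 0.0, -1.0]]
contact_force: [-0.0, 0.1, -2.6]
gripper_width: 0.176
grasp_force: 26.9
```

```bash
python3 arc.py .5925 -.0703 .4 .1; python3 - <<'E'
from h import *
sc=eyes.read_camera('scene').astype(float);ref=np.load('sc0.npy').astype(float)
print((sc-ref).mean(2)[218:242:2,236:264:2].round().astype(int)); print(sc.mean(2)[218:242:2,236:264:2].round().astype(int))
E
```

```text
t 21.25 tcp fixture [-0.0341  0.029 ] z 0.1747 yaw rel 0.16 F [-0.   0.1 -2.6] w 0.176
r 0.044539247270348026 ang 2.153671316762391
[[-0.003, 0.003], [-0.006, 0.006], [-0.01, 0.009], [-0.014, 0.011]]
tab in/out px [248. 225.] [249. 229.]
tabdiff max/mean 12.0 4.2
[[-36  -4   0  -1   1   0  -1   0  -1   0   0   0   0  -1]
 [ -9   1   1   1  -1   0  -2  -4  -5  -2  -1  -1  -1  -2]
 [ -4   0   0   0   1  -1  -5  -4  -5  -3  -1  -1   0  -4]
 [ -3   1   0   0  -2  -4  -2  -1   0   1  -1  -3 -11 -11]
 [-42  -7  -1  -2   0   1   0  -1   0  -2 -10 -10 -11 -10]
 [ -9   2   0   0   1  -1   0   0   0  -1  -9 -11  -9 -11]
 [  8   1   0   1   0   0   1  -1  -3  -3  -9 -11 -12 -10]
 [ 10   9   7  -4  -4  -4  -9  -9 -12 -11 -10  -9  -8  -1]
 [  9   6   2  -4  -6 -11 -12 -10  -9  -7  -2   0  -1   0]
 [  0  -1   0   0   0  -4  -3  -1   0   1   0   0   0  -1]
 [  0   0   2  -1   0   0   1   0   0  -1   0   0   0  -1]
 [  0  -1   1  -1   0  -1   0   0  -1   0  -1  -1   1   0]]
[[ 98 127 112  99  92  88  86  87  87  90  90  89  89  87]
 [ 88  86  85  89  88  88  86  87  88  86  87  90 103 109]
 [ 88  84  75  89  89  89  89  91  88  93 139 143 152 152]
 [ 87  86  68  90  87  88  79  70  67  81 153 155 151 151]
 [103 108  61  69  63  58  56  55  55  80 146 152 153 147]
 [146 147  76  64  57  57  59  62  62  80 149 150 147 149]
 [161 152 106  62  62  64  70  82 100 121 152 152 152 153]
 [162 159 157 107 110 141 145 150 154 153 151 153 155 160]
 [163 162 161 158 161 153 148 149 151 154 158 158 160 162]
 [165 163 160 163 167 159 156 159 160 159 160 161 163 162]
 [165 163 162 162 165 162 163 162 160 162 160 162 163 161]
 [166 164 165 168 168 164 163 158 159 162 161 161 159 159]]
```

Emit:
servo_tool:
  deltas: [-0.003,0.003,0,0,0,0,1,-0.006,0.006,0,0,0,0,1,-0.01,0.009,0,0,0,0,1,-0.014,0.011,0,0,0,0,1,-0.014,0.011,0,0,0,0,1]

```text
time: 21.85
position: [0.584, -0.0266, 0.1747]
ee_rot: [[-0.97, 0.242, 0.0], [0.242, 0.97, -0.001], [-0.0, -0.001, -1.0]]
contact_force: [-0.6, -3.2, -3.9]
gripper_width: 0.182
grasp_force: 27.0
```

```bash
python3 arc.py .5925 -.0700 .4 .1
```

```text
t 21.85 tcp fixture [-0.0201  0.0392] z 0.1747 yaw rel 0.11 F [-0.6 -3.2 -3.9] w 0.182
r 0.04422845625384076 ang 1.7630938663946243
[[-0.004, 0.002], [-0.008, 0.004], [-0.013, 0.004], [-0.017, 0.005]]
tab in/out px [248. 225.] [249. 229.]
tabdiff max/mean 12.0 5.1
```

Emit:
servo_tool:
  deltas: [-0.004,0.001,0,0,0,0,1,-0.008,0.003,0,0,0,0,1,-0.013,0.003,0,0,0,0,1,-0.017,0.004,0,0,0,0,1,-0.017,0.004,0,0,0,0,1]

```text
time: 22.4
position: [0.6012, -0.0266, 0.1747]
ee_rot: [[-0.97, 0.242, -0.0], [0.242, 0.97, -0.0], [0.0, -0.0, -1.0]]
contact_force: [-3.5, -3.6, -2.0]
gripper_width: 0.178
grasp_force: 27.1
```

```bash
python3 arc.py .5925 -.0700 .4 .1
```

```text
t 22.4 tcp fixture [-0.0035  0.0433] z 0.1747 yaw rel 0.12 F [-3.5 -3.6 -2. ] w 0.178
r 0.044224880364367176 ang 1.3733948655260995
[[-0.004, 0.001], [-0.009, 0.0], [-0.013, -0.001], [-0.018, -0.002]]
tab in/out px [248. 225.] [249. 229.]
tabdiff max/mean 11.0 4.8
```

Progress is 5.07 rad.

Emit:
servo_tool:
  deltas: [-0.004,0,0,0,0,0,1,-0.009,-0.001,0,0,0,0,1,-0.013,-0.002,0,0,0,0,1,-0.018,-0.003,0,0,0,0,1,-0.018,-0.003,0,0,0,0,1]

```text
time: 22.95
position: [0.6178, -0.0336, 0.1747]
ee_rot: [[-0.97, 0.241, -0.001], [0.241, 0.97, 0.001], [0.001, 0.0, -1.0]]
contact_force: [-3.7, -1.0, -2.4]
gripper_width: 0.178
grasp_force: 27.2
```

```bash
python3 arc.py .5925 -.0700 .4 .1
```

```text
t 22.95 tcp fixture [0.0143 0.0406] z 0.1747 yaw rel 0.14 F [-3.7 -1.  -2.4] w 0.178
r 0.04432967148790824 ang 0.9647328567543156
[[-0.004, -0.001], [-0.008, -0.003], [-0.012, -0.006], [-0.015, -0.009]]
tab in/out px [248. 225.] [249. 229.]
tabdiff max/mean 111.0 28.9
```

```bash
python3 - <<'E'
from h import *
sc=eyes.read_camera('scene').astype(float)
print(sc.mean(2)[218:246:2,236:264:2].round().astype(int))
E
```

```text
[[135 131 111  99  91  87  86  87  86  90  91  90  89  88]
 [ 97  86  84  87  87  87  87  87  88  86  88  89 104 110]
 [ 91  86  75  89  88  90  89  89  88  93 141 144 152 153]
 [ 90  84  68  91  86  86  74  68  71  79 153 155 152 151]
 [145 115  60  69  78 111 137 157 144  83 147 152 153 147]
 [155 146  77  62 110 167 166 163 158  99 148 151 147 151]
 [154 152 108  60  74 131 121 107 118 126 152 152 157 164]
 [153 151 151 108  88  97 100 100 127 153 151 156 164 162]
 [153 153 152 153 139 103 104 111 141 152 158 158 161 162]
 [155 154 150 154 155 150 148 154 155 159 160 162 164 164]
 [154 154 151 152 156 156 163 162 161 163 161 163 163 162]
 [156 155 159 163 168 166 164 159 160 163 162 163 158 159]
 [161 163 163 163 163 161 162 160 159 162 160 163 160 161]
 [162 162 162 166 166 165 164 162 165 167 164 167 165 161]]
```

A bright steel tab with a shadow under it now shows in front of the housing, so it has popped. I'll release the handle and lift away.

Emit:
servo_tool:
  deltas: [0,0,0,0,0,0,0.5,0,0,0,0,0,0,0.3,0,0,0,0,0,0,0.3,0,0,0,0,0,0,0.3,0,0,-0.02,0,0,0,0.3,0,0,-0.05,0,0,0,0.3,0,0,-0.09,0,0,0,0.3,0,0,-0.11,0,0,0,0.3,0,0,-0.11,0,0,0,0.3,0,0,-0.11,0,0,0,0.3]

```text
time: 24.05
position: [0.618, -0.0338, 0.2846]
ee_rot: [[-0.97, 0.241, 0.001], [0.241, 0.97, 0.0], [-0.001, 0.0, -1.0]]
contact_force: [0.1, -0.3, -0.8]
gripper_width: 0.701
grasp_force: 0.0
```

```bash
python3 - <<'E'
from fx import *
rep()
sc=eyes.read_camera('scene').astype(float);print(sc.mean(2)[226:238:2,240:258:2].round().astype(int))
for m in mark_of('module','scene'):
    P=w('scene',m['at'])
    if abs(P[1])<.15: print(m['score'],fx(P),P[2])
for t in ['meter','post','scope','tin','jar','driver']:
  for m in mark_of(t,'scene')[:1]: print(t,np.round(w('scene',m['at']),3))
E
```

```text
t 24.05 tcp fixture [0.0146 0.0405] z 0.2846 yaw rel 0.13 F [ 0.1 -0.3 -0.8] w 0.701
[[ 59  69  78 111 135 159 145  83 146]
 [ 76  62 111 167 165 163 158 100 148]
 [108  60  73 132 121 108 119 127 153]
 [151 109  89  98 100 100 126 155 152]
 [151 154 138 103 104 111 142 152 150]
 [150 153 156 150 148 152 156 159 160]]
0.6 [-0.02858785 -0.00069957] 0.042133685051066294
meter [ 0.486  0.185 -0.002]
post [ 0.631  0.221 -0.001]
scope [ 0.591 -0.066 -0.001]
tin [ 0.78  -0.092 -0.   ]
jar [0.757 0.262 0.001]
driver [ 0.353 -0.268  0.   ]
```

The tab is out, the module is home and the robot is clear of everything, so I hand it in.

```bash
python3 -c "
from plant import hand_in
print(hand_in())"
```

```text
the job is handed in; nothing more can be done
None
```

The module is pushed home against the back stop and clamped, I stopped cranking within about 0.4 rad of the tab popping out, and the job was handed in at about 24 s with no verdict returned; the clamp force was not measured directly, and the scope's final position was not confirmed because its last detection was a false one on the clamp.

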